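Shut the hand mill's hopper and grind two turns

TASK

Press the lid of the bean mill's hopper down past its spring catch until it clicks and stays shut, then turn the crank two full turns clockwise (seen from above) and let go of it. There is a stiff spot in every turn: push through it at an even, unhurried pace, never letting the handle go faster than about one turn in two seconds. Leave the other things on the counter where they stand.

Things in the scene. Friction and masses are not known exactly. Their poses are not given: they have to be found in the camera images.
- mill: The hand bean mill, fixed on suction feet. Origin under the middle of its black base (145 mm in x, 285 mm in y); x runs from the robot's side to the far side, y to the hopper's end, z up. At the +y end: a square open steel hopper with a hinged flap lid. At the -y end: a round steel gear housing (120 mm wide, top 115 mm up) with the crank on top.
- lid (a joint): Angle of the hopper's lid (rad): 0 shut, grows as the free edge rises; starts at about 0.45 to 0.9, stop at 1.3. A light spring lifts it again (to 0.2 or more) unless it is caught. The catch is met at about 0.11; pressing past it takes about 10 N straight down at the free edge; it snaps over below about 0.05 and the lid then stays at 0 to 0.02.
- lid_edge (a point): Where to press: on top of the lid, mid-way along its free edge and 12 mm in from that edge; 122 mm above the counter when shut. Moves with the lid; x points along the lid to the hinge, y along the hinge, z out of its top. The lid is a plain steel flap, 120 mm from hinge to free edge, 100 mm wide, 6 mm thick.
- lid_hinge (a point): Middle of the lid's hinge pin, 119 mm above the counter, on the mill's far side (+x). Fixed on the mill, with the mill's axes. The free edge, 112 mm from the pin at lid_edge, is on the robot's side.
- catch_tab (a point): The lid's catch: a small black spring tab, 30 mm wide, on the hopper's wall on the robot's side, under the middle of the shut lid's free edge. It works by itself as the lid is pressed down.
- crank (a joint): Angle of the crank (rad), growing clockwise seen from above; two turns add 12.57. At 0 the arm points to the mill's -x. Starts between -0.6 and 0.6, has no stops, stays where it is left. Needs about 5 to 7 N at the knob for most of a turn; stiff spot, up to 11 N, at 1.4 to 2.8 rad past 0 in each turn; lightest (1 to 4 N) at 3.5 to 4.9; never runs on by itself.
- axle (a point): On the crank's vertical axle, 166 mm above the counter (the height of the middle of the knob). Fixed on the mill, with the mill's axes, at the mill's x 0, y -70 mm. Below it turn the hub (32 mm wide) and the flat crank arm (18 mm wide, 8 mm thick, top 143 mm above the counter).
- knob_mid (a point): Middle of the crank's upright wooden knob: round, 24 mm in diameter, 42 mm tall (145 to 187 mm above the counter), 70 mm from the axle, spinning freely on its pin. It goes round in a level circle and can be pushed from behind or pinched.
- bowl: Bystander, leave alone: white bowl, 110 mm wide, 50 mm tall, in front of the mill. Origin under its centre.
- mug: Bystander, leave alone: white mug, 76 mm wide, 85 mm tall, beside the crank. Origin under its centre.
- jar: Bystander, leave alone: glass jar with steel lid, 70 mm wide, 100 mm tall, beside the hopper. Origin under its centre.
- soy_bottle: Bystander, leave alone: dark bottle, 66 mm wide, 220 mm tall. Origin under its centre.
- oil_bottle: Bystander, leave alone: amber bottle, 62 mm wide, 200 mm tall. Origin under its centre.
- tin: Bystander, leave alone: steel tin, 72 mm wide, 80 mm tall. Origin under its centre.
- spoon: Bystander, leave alone: spoon lying behind the mill. Origin under its middle.

How it is judged:
By the outcome, as a careful person would: the job done as asked, in the order asked, and still so for the second after the job is handed in, with the robot touching nothing.
It also fails if it takes over 64 s, if anything falls off the work surface, if the arm or the gripper's body presses on something with over 40 N, if the wrist force passes 120 N, or if a joint passes its speed limit or range.

ROBOT

A 6-joint arm with a two-finger parallel gripper is mounted at the origin on the work surface. World frame = base frame: x ahead of the robot, y to its left, z up, the work surface at z = 0. Lengths are in m, angles in rad, forces in N, time in s.
With the tool pointing down it reaches from about 0.35 to 0.85 m from the base axis. Payload 8.1 kg.
Tool frame: the origin (TCP) lies midway between the tips of the shut fingers; the grasp point (between the pads) lies 19 mm behind it; z points along the fingers, x is the direction in which the jaws open and shut, and the axes are right-handed (so a half turn about z gives the same grasp; the last joint's range is limited). The gripper opens to 93 mm and grips with 3 to 60 N. Pads are 15 mm wide; open, the fingers measure 128 mm over their backs; the gripper's body (75 mm by 188 mm) begins 65 mm behind the grasp point.
Start: joints at [-1.347, 0.13, 1.488, -0, 1.523, -0.085], TCP at [0.182, -0.572, 0.219] pointing down, gripper open.
Joint ranges: [-2.96, 2.96], [-0.89, 2.26], [0.02, 2.5], [-1.34, 4.48], [0, 2.73], [-2.66, 2.66]. Speed limits (rad/s): [2.39, 2.39, 2.79, 3.14, 3.14, 3.14].

INTERFACE

Orientations are given as a unit quaternion [x, y, z, w].
In Python, from workcell import env gives the robot as it stands.
- The arm moves only by the shell command python3 -m inch 'ROWS' [OPENING]. ROWS is JSON, a list of rows, each an object with "delta_pos": the shift along the tool's x, y, z in m, a list of three; "turn": the turn about the tool's z in rad. In form: [{"delta_pos": [x, y, z], "turn": turn}, ...]. A call has exactly 8 rows; each row is the pose to reach, as a shift and turn from the pose commanded when the call began, along the tool's axes at that moment; what a row does not reach only later rows make up. A row lasts 1/12 s, in which the tool goes at most 41.7 mm and 7.16 degrees, less where a joint would pass 70% of its speed; a pose out of reach is approached as far as the arm can. A call with a gripper value outside its range is refused whole. OPENING is the opening in per cent of the stroke, from 0 (shut) to 100 (fully open), set as the call begins (- or left out, the last holds). The fingers move at their own pace and stop on an object; the grip force is fixed at half the most. Time passes only in rows, so rows that repeat a pose let the fingers close, or fill a call up. It gives the time, the measured TCP pose, the force and the opening at its end, in the units of the state.
- env.state(): the state, without advancing time (a new reading comes with each control period).
- env.read_camera(name): name is "side" or "top"; returns a dict with "pixels" (384x512x3 uint8, red, green, blue), "fx", "fy", "cx", "cy" (pixels), "k1" (the pictures are not rectified: a ray, as slopes to the right and down, at radius r is drawn at 1 + k1 r^2 times it, then the intrinsics apply), "T" (4x4, takes a point from camera to world coordinates). Camera axes: x right, y up, looking along -z (the intrinsics and any distortion apply to the point x, -y, -z); pixel columns grow to the right and rows downward; lengths in m; the calibration is good to about 2 mm. A picture is of the moment at which its call begins. There is no depth.
- env.close_job(): hands the job in, once; it reports no verdict.
The state is a dict: "clock": time; "joints": joint angles; "qd": joint speeds; "joint_efforts": joint torques, N m; "eef_pos": TCP position; "ee_rot": TCP orientation; "ft_force": force on the tool from outside, world axes, zero at the start; "moment": the same for the moment, N m; "opening": finger opening in m.
Only numpy, scipy, OpenCV 4.12 (cv2) and the standard library are available. Lean on these libraries where they do the work, as an engineer would, in place of code of your own. Each camera call takes 0.05 s, during which the arm holds its last target. There are 200 camera calls.

## Working session

There is one attempt and no reset: what is moved stays moved. The work goes in short steps, Python scripts to look and compute and a shell command to move; the robot and the scene stay as the last step left them, time stands still between calls to the robot, and variables do not carry over. Pictures are saved under pics/ and viewed, on a budget of 10 in all, crops included, one or two more only if the job needs it, and the job is handed in when it is done.

```bash
mkdir -p pics; ls; cat > h.py <<'E'
import numpy as np, cv2
from workcell import env
def cam(n,save=None):
    c=env.read_camera(n)
    if save: cv2.imwrite('pics/'+save,cv2.cvtColor(c['pixels'],cv2.COLOR_RGB2BGR))
    return c
def ray(c,u,v):
    K=np.array([[c['fx'],0,c['cx']],[0,c['fy'],c['cy']],[0,0,1.]])
    x,y=cv2.undistortPoints(np.array([[[u,v]]],float),K,np.array([c['k1'],0,0,0.]))[0,0]
    T=np.array(c['T']); return T[:3,3],T[:3,:3]@np.array([x,-y,-1])
def plane(c,u,v,z):
    o,d=ray(c,u,v); return o+d*(z-o[2])/d[2]
def proj(c,p):
    T=np.array(c['T']); q=T[:3,:3].T@(np.array(p)-T[:3,3]); x,y=q[0]/-q[2],-q[1]/-q[2]
    k=1+c['k1']*(x*x+y*y); return c['fx']*x*k+c['cx'],c['fy']*y*k+c['cy']
E
python3 - <<'E'
from h import *
a=cam('top','t0.png');b=cam('side','s0.png')
print(np.round(a['T'],3),np.round(b['T'],3),a['fx'],a['k1'])
print(env.state())
E
```

```text
pics
[[ 0.02   0.99  -0.141  0.412]
 [-1.     0.02  -0.003 -0.017]
 [ 0.     0.141  0.99   1.316]
 [ 0.     0.     0.     1.   ]] [[ 0.994  0.069 -0.08   0.512]
 [-0.105  0.712 -0.695 -0.679]
 [ 0.009  0.699  0.715  0.813]
 [ 0.     0.     0.     1.   ]] 389.31005695180534 -0.053882624214491054
{'clock': 0.1, 'joints': array([-1.34736759e+00,  1.31065325e-01,  1.48914549e+00,  2.08657545e-07,
        1.52300232e+00, -8.53952369e-02]), 'qd': array([-4.24927195e-04, -3.12444550e-03, -1.67743850e-03, -7.13269671e-04,
        1.61435663e-03,  4.02700728e-05]), 'joint_efforts': array([ 1.29628621e-03, -5.61341643e+01, -4.93095481e+01,  7.70521467e-02,
        2.91094906e-02, -5.22564221e-05]), 'eef_pos': array([ 0.1822756 , -0.57111633,  0.21771815]), 'ee_rot': array([ 8.07445847e-01, -5.89941139e-01, -6.11001360e-04, -5.32128468e-04]), 'ft_force': array([ 0.05533012, -0.49770392, -0.24019715]), 'moment': array([ 0.03021349,  0.04133176, -0.04764589]), 'opening': 0.09247818519869137}
```

View pics/t0.png

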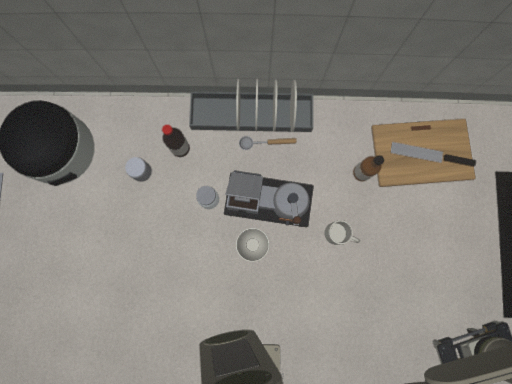

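View pics/s0.png

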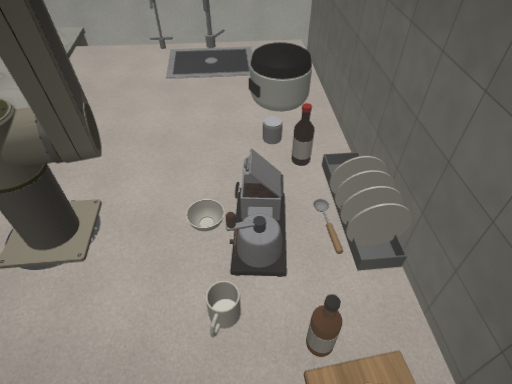

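The top view shows the mill base with corners near (232,173), (313,182), (308,226) and (225,215). The gear housing is near (292,200), the knob near (296,220), and the open lid near (245,187). In the side view the knob is near (231,218). Next I'll enlarge both views to get exact pixels.

```bash
python3 - <<'E'
from h import *
t=cv2.imread('pics/t0.png')[160:240,215:325]; s=cv2.imread('pics/s0.png')[140:280,180:300]
t=cv2.resize(t,None,fx=4.5,fy=4.5,interpolation=cv2.INTER_CUBIC); s=cv2.resize(s,None,fx=2.4,fy=2.4,interpolation=cv2.INTER_CUBIC)
o=np.zeros((365,790,3),np.uint8); o[:t.shape[0],:t.shape[1]]=t; o[:s.shape[0],500:500+s.shape[1]]=s
cv2.imwrite('pics/z0.png',o)
E
```

```text
(no output)
```

View pics/z0.png

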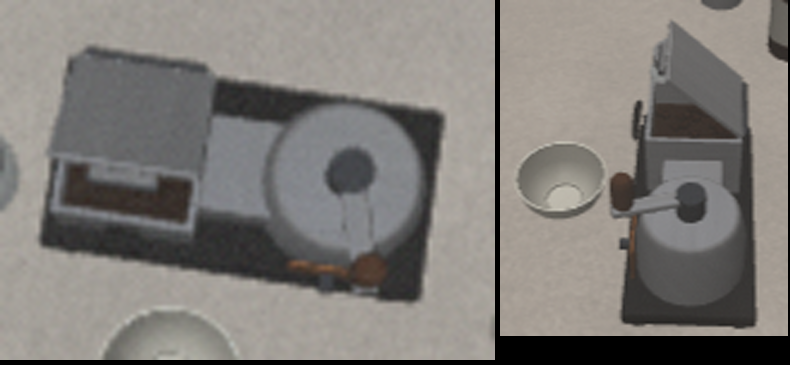

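```bash
cat >> h.py <<'E'
def tri(a,pa,b,pb):
    o1,d1=ray(a,*pa);o2,d2=ray(b,*pb);d1=d1/np.linalg.norm(d1);d2=d2/np.linalg.norm(d2)
    s=np.linalg.lstsq(np.c_[d1,-d2],o2-o1,rcond=None)[0];p=o1+s[0]*d1;q=o2+s[1]*d2
    return (p+q)/2,np.linalg.norm(p-q)
E
python3 - <<'E'
from h import *
np.set_printoptions(precision=4,suppress=True)
a=cam('top');b=cam('side')
Z=lambda x,y:(215+(x+.5)/4.5-.5,160+(y+.5)/4.5-.5); S=lambda x,y:(180+(x-500)/2.4-.3,140+y/2.4-.3)
print('hub',tri(a,Z(352,170),b,S(691,187)))
print('knob',tri(a,Z(370,266),b,S(621,187)), plane(a,*Z(370,267),.187))
A,B,C=[plane(a,*Z(*p),.012) for p in((442,112),(418,299),(42,244))]
print('corners',A,B,C,np.linalg.norm(A-B),np.linalg.norm(B-C),'mid',(A+C)/2)
for u in (A-B,C-B): print(np.arctan2(u[1],u[0]))
c=plane(a,*Z(352,170),.155); print('hub155',c)
k=plane(a,*Z(370,267),.187); print(np.linalg.norm(k[:2]-c[:2]))
print('lidfar',tri(a,Z(52,155),b,S(672,22)))
for p in((52,157),(203,172),(90,50),(213,68)): print(p,plane(a,*Z(*p),.122),plane(a,*Z(*p),.18))
# bystanders
print('mug',plane(a,339,233,.085),'bowl',plane(a,253,245,.05),'jar',plane(a,207,197,.1))
E
```

```text
hub (array([ 0.5717, -0.1321,  0.1529]), np.float64(0.000468704229417656))
knob (array([ 0.5036, -0.1424,  0.1738]), np.float64(0.004762717127127417)) [ 0.5043 -0.1407  0.187 ]
corners [ 0.6369 -0.2139  0.012 ] [ 0.4953 -0.1959  0.012 ] [0.5308 0.0852 0.012 ] 0.1426836017542153 0.28328547303844726 mid [ 0.5838 -0.0644  0.012 ]
-0.1266591978650749
1.4452976829508493
hub155 [ 0.5716 -0.1319  0.155 ]
0.06796732942734561
lidfar (array([0.5699, 0.0653, 0.2077]), np.float64(0.0005661712687756409))
(52, 157) [0.581  0.0716 0.122 ] [0.5728 0.0673 0.18  ]
(203, 172) [ 0.5727 -0.0326  0.122 ] [ 0.5649 -0.0318  0.18  ]
(90, 50) [0.6566 0.0474 0.122 ] [0.6448 0.0443 0.18  ]
(213, 68) [ 0.6456 -0.0383  0.122 ] [ 0.6343 -0.0372  0.18  ]
mug [ 0.4706 -0.2857  0.085 ] bowl [ 0.4283 -0.0147  0.05  ] jar [0.575  0.1335 0.1   ]
```

```bash
python3 -m inch '[{"delta_pos":[-0.009,-0.011,-0.01],"turn":0},{"delta_pos":[-0.026,-0.033,-0.025],"turn":0},{"delta_pos":[-0.048,-0.061,-0.04],"turn":0},{"delta_pos":[-0.072,-0.092,-0.045],"turn":0},{"delta_pos":[-0.096,-0.123,-0.045],"turn":0},{"delta_pos":[-0.12,-0.153,-0.045],"turn":0},{"delta_pos":[-0.144,-0.184,-0.045],"turn":0},{"delta_pos":[-0.168,-0.215,-0.045],"turn":0}]' 0
python3 -m inch '[{"delta_pos":[-0.024,-0.031,0],"turn":0},{"delta_pos":[-0.048,-0.061,0],"turn":0},{"delta_pos":[-0.072,-0.092,0],"turn":0},{"delta_pos":[-0.096,-0.123,0],"turn":0},{"delta_pos":[-0.12,-0.153,0],"turn":0},{"delta_pos":[-0.144,-0.184,0],"turn":0},{"delta_pos":[-0.168,-0.215,0],"turn":0},{"delta_pos":[-0.192,-0.246,0],"turn":0}]'
cat >> h.py <<'E'
from scipy.spatial.transform import Rotation as Ro
def go(p,ang=None):
    s=env.state();R=Ro.from_quat(s['ee_rot']).as_matrix()
    print('delta',np.round(R.T@(np.array(p)-s['eef_pos']),4),'xdir',round(np.arctan2(R[1,0],R[0,0]),3),'pos',s['eef_pos'].round(4),'F',s['ft_force'].round(1),'t',s['clock'],'open',round(s['opening'],4))
ORG=np.array([.5815,-.063]);EX=np.array([.992,-.126]);EY=np.array([.126,.992])
def mill(x,y,z): return [*(ORG+x*EX+y*EY),z]
E
python3 -c "
from h import *
go(mill(-.01,.077,.255)); print(env.state()['joints'])"
```

```text
clock: 0.87
eef_pos: [0.3367, -0.3446, 0.2636]
ee_rot: [0.807, -0.59, 0.0, 0.0]
ft_force: [0.6, -0.6, 0.5]
opening: 0.0444
clock: 1.53
eef_pos: [0.5129, -0.0866, 0.2637]
ee_rot: [0.807, -0.59, 0.0, -0.0]
ft_force: [-0.4, -0.4, -0.0]
opening: 0.0002
delta [-0.0757 -0.096   0.0087] xdir -1.262 pos [ 0.5129 -0.0866  0.2637] F [-0.4 -0.4 -0. ] t 1.5333 open 0.0002
[-2.65875736e-01 -1.01957951e-01  1.64131397e+00 -3.32164635e-05
  1.60197756e+00  9.96025609e-01]
```

```bash
python3 -m inch '[{"delta_pos":[-0.023,-0.029,0],"turn":0.07},{"delta_pos":[-0.043,-0.055,0],"turn":0.15},{"delta_pos":[-0.060,-0.076,0.003],"turn":0.24},{"delta_pos":[-0.070,-0.089,0.006],"turn":0.33},{"delta_pos":[-0.076,-0.096,0.009],"turn":0.40},{"delta_pos":[-0.076,-0.096,0.009],"turn":0.435},{"delta_pos":[-0.076,-0.096,0.009],"turn":0.435},{"delta_pos":[-0.076,-0.096,0.009],"turn":0.435}]'
python3 - <<'E'
from h import *
cam('side','s1.png');cam('top','t1.png')
a=cv2.imread('pics/s1.png')[90:270,180:320];b=cv2.imread('pics/t1.png')[130:250,200:340]
a=cv2.resize(a,None,fx=2.8,fy=2.8);b=cv2.resize(b,None,fx=2.8,fy=2.8)
o=np.zeros((504,784,3),np.uint8);o[:,:392]=a;o[:b.shape[0],392:]=b;cv2.imwrite('pics/z1.png',o)
go(mill(-.01,.077,.215))
for x,z in((-.02,.19),(-.033,.16),(-.043,.13),(-.045,.12)): go(mill(x,.077,z))
E
```

```text
clock: 2.2
eef_pos: [0.5804, 0.0131, 0.2544]
ee_rot: [-0.662, 0.75, 0.0, -0.0]
ft_force: [-0.6, -1.0, 0.2]
opening: 0.0005
delta [-0.002  -0.0006  0.0397] xdir -1.696 pos [0.5804 0.0127 0.2547] F [-0.6  0.1  0.4] t 2.3 open 0.0008
delta [-0.0021  0.0094  0.0647] xdir -1.696 pos [0.5804 0.0127 0.2547] F [-0.6  0.1  0.4] t 2.3 open 0.0008
delta [-0.0021  0.0224  0.0947] xdir -1.696 pos [0.5804 0.0127 0.2547] F [-0.6  0.1  0.4] t 2.3 open 0.0008
delta [-0.0021  0.0324  0.1247] xdir -1.696 pos [0.5804 0.0127 0.2547] F [-0.6  0.1  0.4] t 2.3 open 0.0008
delta [-0.0021  0.0344  0.1347] xdir -1.696 pos [0.5804 0.0127 0.2547] F [-0.6  0.1  0.4] t 2.3 open 0.0008
```

View pics/z1.png

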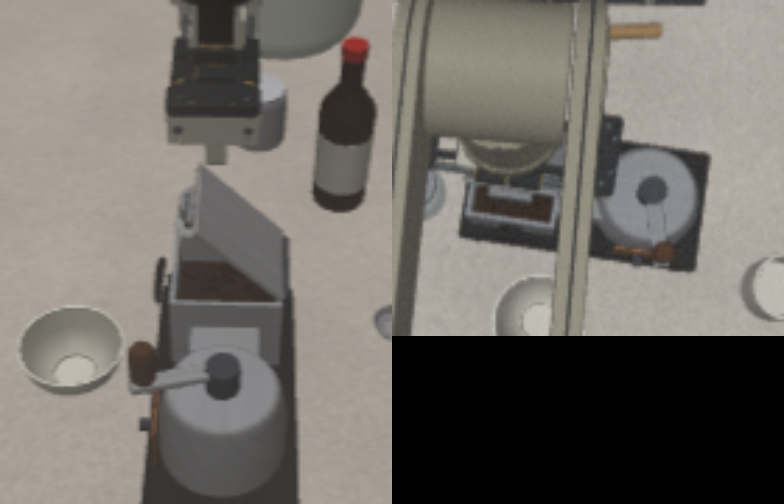

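Seen from the side, the shut fingertips at (217,163) sit above the lid near its free edge. The lid is open and nothing has been touched. I'll press along the arc.

```bash
python3 -m inch '[{"delta_pos":[-0.002,0,0.010],"turn":0},{"delta_pos":[-0.002,0,0.025],"turn":0},{"delta_pos":[-0.002,0.001,0.040],"turn":0},{"delta_pos":[-0.002,0.004,0.050],"turn":0},{"delta_pos":[-0.002,0.008,0.060],"turn":0},{"delta_pos":[-0.002,0.011,0.069],"turn":0},{"delta_pos":[-0.002,0.015,0.078],"turn":0},{"delta_pos":[-0.002,0.018,0.086],"turn":0}]'
python3 -m inch '[{"delta_pos":[0,0.004,0.009],"turn":0},{"delta_pos":[0,0.007,0.018],"turn":0},{"delta_pos":[0,0.011,0.027],"turn":0},{"delta_pos":[0,0.014,0.035],"turn":0},{"delta_pos":[0,0.016,0.041],"turn":0},{"delta_pos":[0,0.017,0.045],"turn":0},{"delta_pos":[0,0.018,0.048],"turn":0},{"delta_pos":[0,0.018,0.048],"turn":0}]'
python3 -c "
from h import *
go(mill(-.045,.077,.12))"
```

```text
clock: 2.97
eef_pos: [0.5625, 0.0173, 0.1681]
ee_rot: [-0.661, 0.75, -0.0, 0.0]
ft_force: [0.2, -0.5, 0.4]
opening: 0.0004
clock: 3.63
eef_pos: [0.5455, 0.0195, 0.122]
ee_rot: [-0.661, 0.75, -0.0, 0.0]
ft_force: [-2.1, 0.1, 8.6]
opening: 0.0006
delta [ 0.0003 -0.0011  0.002 ] xdir -1.697 pos [0.5455 0.0195 0.122 ] F [-2.1  0.1  8.6] t 3.6333 open 0.0006
```

```bash
python3 -m inch '[{"delta_pos":[0,0,0.001],"turn":0},{"delta_pos":[0,0,0.002],"turn":0},{"delta_pos":[0,0,0.003],"turn":0},{"delta_pos":[0,0,0.004],"turn":0},{"delta_pos":[0,0,0.004],"turn":0},{"delta_pos":[0,0,0.004],"turn":0},{"delta_pos":[0,0,0.004],"turn":0},{"delta_pos":[0,0,0.004],"turn":0}]'
```

```text
clock: 4.3
eef_pos: [0.5457, 0.0195, 0.1212]
ee_rot: [-0.661, 0.75, -0.001, 0.001]
ft_force: [-15.7, 1.1, 34.3]
opening: 0.0008
```

```bash
python3 -m inch '[{"delta_pos":[0,0,-0.004],"turn":0},{"delta_pos":[0,0,-0.012],"turn":0},{"delta_pos":[0,0,-0.030],"turn":0},{"delta_pos":[0,0,-0.055],"turn":0},{"delta_pos":[0,0,-0.080],"turn":0},{"delta_pos":[0,0,-0.100],"turn":0},{"delta_pos":[0,0,-0.108],"turn":0},{"delta_pos":[0,0,-0.108],"turn":0}]'
python3 - <<'E'
from h import *
cam('side','s2.png')
a=cv2.imread('pics/s2.png')[110:280,180:320]
cv2.imwrite('pics/z2.png',cv2.resize(a,None,fx=3,fy=3))
go([.5042,-.1415,.230])
E
```

```text
clock: 4.97
eef_pos: [0.5462, 0.0195, 0.2269]
ee_rot: [-0.661, 0.75, -0.001, 0.001]
ft_force: [0.3, 0.8, 0.5]
opening: 0.0006
delta [ 0.165   0.0206 -0.0052] xdir -1.697 pos [0.5454 0.0196 0.2248] F [ 0.4 -0.9 -0.9] t 5.0167 open 0.0006
```

View pics/z2.png

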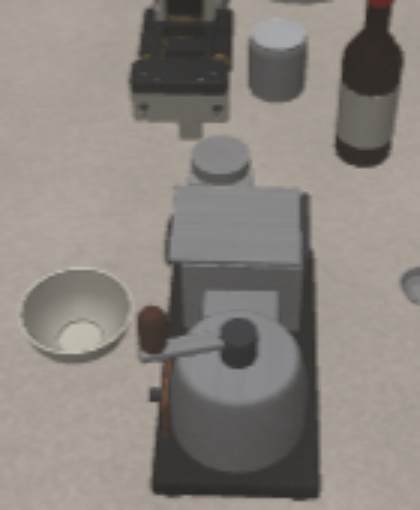

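The lid is shut flat at (235,225) in the crop, and the fingers are clear of it. Now I'll measure the knob once more by colour.

```bash
python3 - <<'E'
from h import *
def knob(c,f,box):
    h=cv2.cvtColor(cv2.imread('pics/'+f),cv2.COLOR_BGR2HSV)
    m=((h[...,0]<14)|(h[...,0]>172))&(h[...,1]>85)&(h[...,2]<130); u0,v0,u1,v1=box
    m2=np.zeros(m.shape,np.uint8); m2[v0:v1,u0:u1]=m[v0:v1,u0:u1]
    m2=cv2.morphologyEx(m2,cv2.MORPH_OPEN,np.ones((3,3),np.uint8))
    n,l,s,ce=cv2.connectedComponentsWithStats(m2); print(f,s[1:].tolist(),ce[1:].round(1).tolist())
a=cam('top');b=cam('side')
knob(a,'t0.png',(285,205,310,230)); knob(b,'s2.png',(215,205,245,240)); knob(b,'s0.png',(215,205,245,240))
for p in ([.5023,-.1413],[.5036,-.1424]):
    for z in (.145,.166,.187): print(p,z,np.round(proj(a,p+[z]),1),np.round(proj(b,p+[z]),1))
E
```

```text
t0.png [[295, 217, 4, 4, 14]] [[296.5, 218.5]]
s2.png [[228, 212, 5, 4, 18]] [[230.0, 213.7]]
s0.png [[228, 212, 5, 5, 21]] [[230.0, 214.0]]
[0.5023, -0.1413] 0.145 [295.5 220.7] [231.2 224.8]
[0.5023, -0.1413] 0.166 [296.2 220.2] [230.7 219.2]
[0.5023, -0.1413] 0.187 [297.  219.6] [230.2 213.5]
[0.5036, -0.1424] 0.145 [295.8 220.3] [231.7 225.1]
[0.5036, -0.1424] 0.166 [296.6 219.7] [231.3 219.5]
[0.5036, -0.1424] 0.187 [297.4 219.2] [230.8 213.8]
```

```bash
python3 -m inch '[{"delta_pos":[0.012,0.002,-0.005],"turn":0},{"delta_pos":[0.037,0.005,-0.005],"turn":0},{"delta_pos":[0.070,0.009,-0.005],"turn":0},{"delta_pos":[0.105,0.014,-0.005],"turn":0},{"delta_pos":[0.135,0.018,-0.005],"turn":0},{"delta_pos":[0.155,0.021,-0.005],"turn":0},{"delta_pos":[0.165,0.022,-0.005],"turn":0},{"delta_pos":[0.165,0.022,-0.005],"turn":0}]' 65
python3 -c "
from h import *
go([.503,-.141,.150])"
```

```text
clock: 5.78
eef_pos: [0.5013, -0.1434, 0.2288]
ee_rot: [-0.66, 0.751, 0.001, -0.001]
ft_force: [0.2, 0.1, 0.1]
opening: 0.0492
delta [-0.0026 -0.0015  0.0788] xdir -1.7 pos [ 0.5013 -0.1434  0.2288] F [0.2 0.1 0.1] t 5.7833 open 0.0492
```

```bash
python3 -m inch '[{"delta_pos":[-0.001,0,0.006],"turn":0},{"delta_pos":[-0.002,-0.001,0.018],"turn":0},{"delta_pos":[-0.002,-0.001,0.034],"turn":0},{"delta_pos":[-0.002,-0.001,0.050],"turn":0},{"delta_pos":[-0.002,-0.001,0.064],"turn":0},{"delta_pos":[-0.002,-0.001,0.073],"turn":0},{"delta_pos":[-0.002,-0.001,0.078],"turn":0},{"delta_pos":[-0.002,-0.001,0.078],"turn":0}]'
python3 - <<'E'
from h import *
cam('side','s3.png')
a=cv2.imread('pics/s3.png')[130:280,170:310]
cv2.imwrite('pics/z3.png',cv2.resize(a,None,fx=3.5,fy=3.5))
go([.503,-.141,.150])
E
```

```text
clock: 6.45
eef_pos: [0.5029, -0.1383, 0.1497]
ee_rot: [-0.662, 0.75, 0.001, -0.001]
ft_force: [-0.0, -0.2, 0.0]
opening: 0.0602
delta [0.0023 0.0002 0.001 ] xdir -1.696 pos [ 0.5035 -0.1387  0.151 ] F [ 0.7 -0.6 -0.6] t 6.5 open 0.0602
```

View pics/z3.png

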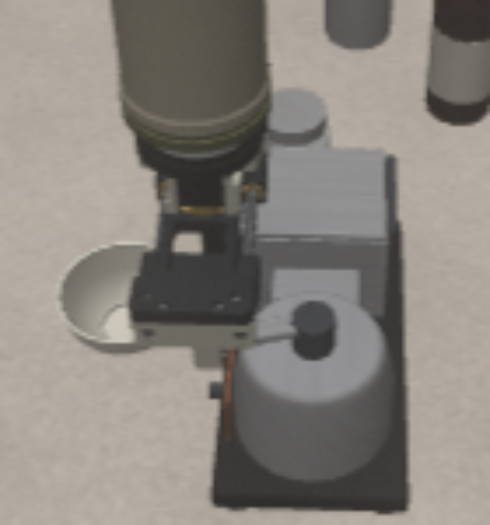

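The gripper is over the knob, the near finger at (208,355), and the crank is still in its old place. I'll close on the knob.

```bash
python3 -m inch '[{"delta_pos":[0.002,0,0],"turn":0},{"delta_pos":[0.002,0,0],"turn":0},{"delta_pos":[0.002,0,0],"turn":0},{"delta_pos":[0.002,0,0],"turn":0},{"delta_pos":[0.002,0,0],"turn":0},{"delta_pos":[0.002,0,0],"turn":0},{"delta_pos":[0.002,0,0],"turn":0},{"delta_pos":[0.002,0,0],"turn":0}]' 0
cat > circ.py <<'E'
from h import *
s=env.state();R=Ro.from_quat(s['ee_rot']).as_matrix();C=np.array([.5716,-.132])
r=s['eef_pos'][:2]-C; phi=np.arctan2(r@EY,-(r@EX))
print('r',np.linalg.norm(r).round(4),'phi',phi.round(3),'F',s['ft_force'].round(1),'op',s['opening'].round(4),'z',s['eef_pos'][2].round(4))
if __name__=='__main__':
    f=phi
    g=lambda p:R.T@np.r_[.07*(-np.cos(p)*EX+np.sin(p)*EY),0]
    for k in range(8):
        print(k,[[round(1000*v,1) for v in (g(f+(8*k+i)*np.pi/32)-g(f+k*np.pi/4))[:2]] for i in range(1,9)])
E
python3 circ.py
```

```text
clock: 7.17
eef_pos: [0.5035, -0.1419, 0.1519]
ee_rot: [-0.661, 0.75, -0.0, -0.0]
ft_force: [-0.6, -2.0, 2.7]
opening: 0.0228Traceback (most recent call last):
  File "circ.py", line 4, in <module>
    print('r',np.linalg.norm(r).round(4),'phi',phi.round(3),'F',s['ft_force'].round(1),'op',s['opening'].round(4),'z',s['eef_pos'][2].round(4))
                                                                                            ^^^^^^^^^^^^^^^^^^
AttributeError: 'float' object has no attribute 'round'
```

```bash
sed -i "s/s\['opening'\].round(4)/round(s['opening'],4)/" circ.py; python3 circ.py
```

```text
r 0.0688 phi -0.271 F [-0.6 -2.   2.7] op 0.0228 z 0.1519
0 [[np.float64(-6.7), np.float64(1.5)], [np.float64(-13.5), np.float64(2.4)], [np.float64(-20.4), np.float64(2.5)], [np.float64(-27.2), np.float64(2.0)], [np.float64(-34.0), np.float64(0.9)], [np.float64(-40.6), np.float64(-1.0)], [np.float64(-47.0), np.float64(-3.4)], [np.float64(-53.2), np.float64(-6.5)]]
1 [[np.float64(-5.8), np.float64(-3.7)], [np.float64(-11.2), np.float64(-7.9)], [np.float64(-16.2), np.float64(-12.6)], [np.float64(-20.7), np.float64(-17.8)], [np.float64(-24.7), np.float64(-23.4)], [np.float64(-28.0), np.float64(-29.4)], [np.float64(-30.8), np.float64(-35.7)], [np.float64(-33.0), np.float64(-42.2)]]
2 [[np.float64(-1.5), np.float64(-6.7)], [np.float64(-2.4), np.float64(-13.5)], [np.float64(-2.5), np.float64(-20.4)], [np.float64(-2.0), np.float64(-27.2)], [np.float64(-0.9), np.float64(-34.0)], [np.float64(1.0), np.float64(-40.6)], [np.float64(3.4), np.float64(-47.0)], [np.float64(6.5), np.float64(-53.2)]]
3 [[np.float64(3.7), np.float64(-5.8)], [np.float64(7.9), np.float64(-11.2)], [np.float64(12.6), np.fl
[... 729 characters left out ...]
t64(29.4)], [np.float64(30.8), np.float64(35.7)], [np.float64(33.0), np.float64(42.2)]]
6 [[np.float64(1.5), np.float64(6.7)], [np.float64(2.4), np.float64(13.5)], [np.float64(2.5), np.float64(20.4)], [np.float64(2.0), np.float64(27.2)], [np.float64(0.9), np.float64(34.0)], [np.float64(-1.0), np.float64(40.6)], [np.float64(-3.4), np.float64(47.0)], [np.float64(-6.5), np.float64(53.2)]]
7 [[np.float64(-3.7), np.float64(5.8)], [np.float64(-7.9), np.float64(11.2)], [np.float64(-12.6), np.float64(16.2)], [np.float64(-17.8), np.float64(20.7)], [np.float64(-23.4), np.float64(24.7)], [np.float64(-29.4), np.float64(28.0)], [np.float64(-35.7), np.float64(30.8)], [np.float64(-42.2), np.float64(33.0)]]
```

The grip is good at 22.8 mm opening, and the pace will be one turn in 5.3 s. First quarter turn:

```bash
python3 -m inch '[{"delta_pos":[-0.0065,0.0015,0],"turn":0},{"delta_pos":[-0.0135,0.0025,0],"turn":0},{"delta_pos":[-0.0205,0.0025,0],"turn":0},{"delta_pos":[-0.027,0.002,0],"turn":0},{"delta_pos":[-0.034,0.001,0],"turn":0},{"delta_pos":[-0.0405,-0.001,0],"turn":0},{"delta_pos":[-0.047,-0.0035,0],"turn":0},{"delta_pos":[-0.053,-0.0065,0],"turn":0}]'
python3 -m inch '[{"delta_pos":[-0.006,-0.0035,0],"turn":0},{"delta_pos":[-0.011,-0.008,0],"turn":0},{"delta_pos":[-0.016,-0.0125,0],"turn":0},{"delta_pos":[-0.0205,-0.018,0],"turn":0},{"delta_pos":[-0.0245,-0.0235,0],"turn":0},{"delta_pos":[-0.028,-0.0295,0],"turn":0},{"delta_pos":[-0.031,-0.0355,0],"turn":0},{"delta_pos":[-0.033,-0.042,0],"turn":0}]'
python3 circ.py | head -1
```

```text
clock: 7.83
eef_pos: [0.5175, -0.091, 0.152]
ee_rot: [-0.661, 0.75, -0.002, -0.0]
ft_force: [4.7, -10.1, -3.2]
opening: 0.0231
clock: 8.5
eef_pos: [0.5621, -0.0646, 0.1518]
ee_rot: [-0.661, 0.751, -0.001, -0.002]
ft_force: [-4.8, -10.8, 3.6]
opening: 0.0233
r 0.0681 phi 1.305 F [ -4.8 -10.8   3.6] op 0.0233 z 0.1518
```

```bash
python3 -m inch '[{"delta_pos":[-0.0015,-0.0065,0],"turn":0},{"delta_pos":[-0.0025,-0.0135,0],"turn":0},{"delta_pos":[-0.0025,-0.0205,0],"turn":0},{"delta_pos":[-0.002,-0.027,0],"turn":0},{"delta_pos":[-0.001,-0.034,0],"turn":0},{"delta_pos":[0.001,-0.0405,0],"turn":0},{"delta_pos":[0.0035,-0.047,0],"turn":0},{"delta_pos":[0.0065,-0.053,0],"turn":0}]'
python3 circ.py | head -1
python3 -m inch '[{"delta_pos":[0.0035,-0.006,0],"turn":0},{"delta_pos":[0.008,-0.011,0],"turn":0},{"delta_pos":[0.0125,-0.016,0],"turn":0},{"delta_pos":[0.018,-0.0205,0],"turn":0},{"delta_pos":[0.0235,-0.0245,0],"turn":0},{"delta_pos":[0.0295,-0.028,0],"turn":0},{"delta_pos":[0.0355,-0.031,0],"turn":0},{"delta_pos":[0.042,-0.033,0],"turn":0}]'
python3 circ.py | head -1
```

```text
clock: 9.17
eef_pos: [0.6126, -0.0758, 0.1516]
ee_rot: [-0.661, 0.75, 0.001, -0.002]
ft_force: [-12.1, -1.5, 7.8]
opening: 0.023
r 0.0695 phi 2.075 F [-12.1  -1.5   7.8] op 0.023 z 0.1516
clock: 9.83
eef_pos: [0.6415, -0.1194, 0.1517]
ee_rot: [-0.661, 0.75, 0.001, 0.001]
ft_force: [-1.2, 6.4, 2.4]
opening: 0.0234
r 0.0711 phi 2.837 F [-1.2  6.4  2.4] op 0.0234 z 0.1517
```

```bash
python3 -m inch '[{"delta_pos":[0.0065,-0.0015,0],"turn":0},{"delta_pos":[0.0135,-0.0025,0],"turn":0},{"delta_pos":[0.0205,-0.0025,0],"turn":0},{"delta_pos":[0.027,-0.002,0],"turn":0},{"delta_pos":[0.034,-0.001,0],"turn":0},{"delta_pos":[0.0405,0.001,0],"turn":0},{"delta_pos":[0.047,0.0035,0],"turn":0},{"delta_pos":[0.053,0.0065,0],"turn":0}]'
python3 -m inch '[{"delta_pos":[0.006,0.0035,0],"turn":0},{"delta_pos":[0.011,0.008,0],"turn":0},{"delta_pos":[0.016,0.0125,0],"turn":0},{"delta_pos":[0.0205,0.018,0],"turn":0},{"delta_pos":[0.0245,0.0235,0],"turn":0},{"delta_pos":[0.028,0.0295,0],"turn":0},{"delta_pos":[0.031,0.0355,0],"turn":0},{"delta_pos":[0.033,0.042,0],"turn":0}]'
python3 circ.py | head -1
python3 -m inch '[{"delta_pos":[0.0015,0.0065,0],"turn":0},{"delta_pos":[0.0025,0.0135,0],"turn":0},{"delta_pos":[0.0025,0.0205,0],"turn":0},{"delta_pos":[0.002,0.027,0],"turn":0},{"delta_pos":[0.001,0.034,0],"turn":0},{"delta_pos":[-0.001,0.0405,0],"turn":0},{"delta_pos":[-0.0035,0.047,0],"turn":0},{"delta_pos":[-0.0065,0.053,0],"turn":0}]'
python3 -m inch '[{"delta_pos":[-0.0035,0.006,0],"turn":0},{"delta_pos":[-0.008,0.011,0],"turn":0},{"delta_pos":[-0.0125,0.016,0],"turn":0},{"delta_pos":[-0.018,0.0205,0],"turn":0},{"delta_pos":[-0.0235,0.0245,0],"turn":0},{"delta_pos":[-0.0295,0.028,0],"turn":0},{"delta_pos":[-0.0355,0.031,0],"turn":0},{"delta_pos":[-0.042,0.033,0],"turn":0}]'
python3 circ.py | head -1
```

```text
clock: 10.5
eef_pos: [0.6305, -0.1736, 0.152]
ee_rot: [-0.661, 0.75, -0.002, 0.001]
ft_force: [9.7, -4.1, -4.5]
opening: 0.0234
clock: 11.17
eef_pos: [0.5831, -0.203, 0.1521]
ee_rot: [-0.661, 0.751, -0.002, -0.0]
ft_force: [2.0, -10.9, -1.8]
opening: 0.0233
r 0.072 phi -1.858 F [  2.  -10.9  -1.8] op 0.0233 z 0.1521
clock: 11.83
eef_pos: [0.5304, -0.1893, 0.1521]
ee_rot: [-0.661, 0.751, -0.001, -0.001]
ft_force: [-1.4, -8.2, 0.9]
opening: 0.0234
clock: 12.5
eef_pos: [0.5035, -0.142, 0.1519]
ee_rot: [-0.661, 0.751, -0.001, -0.0]
ft_force: [0.8, -5.0, -0.1]
opening: 0.0234
r 0.0689 phi -0.272 F [ 0.8 -5.  -0.1] op 0.0234 z 0.1519
```

One clean turn is done. Now the second, with the same rows.

```bash
python3 -m inch '[{"delta_pos":[-0.0065,0.0015,0],"turn":0},{"delta_pos":[-0.0135,0.0025,0],"turn":0},{"delta_pos":[-0.0205,0.0025,0],"turn":0},{"delta_pos":[-0.027,0.002,0],"turn":0},{"delta_pos":[-0.034,0.001,0],"turn":0},{"delta_pos":[-0.0405,-0.001,0],"turn":0},{"delta_pos":[-0.047,-0.0035,0],"turn":0},{"delta_pos":[-0.053,-0.0065,0],"turn":0}]'
python3 -m inch '[{"delta_pos":[-0.006,-0.0035,0],"turn":0},{"delta_pos":[-0.011,-0.008,0],"turn":0},{"delta_pos":[-0.016,-0.0125,0],"turn":0},{"delta_pos":[-0.0205,-0.018,0],"turn":0},{"delta_pos":[-0.0245,-0.0235,0],"turn":0},{"delta_pos":[-0.028,-0.0295,0],"turn":0},{"delta_pos":[-0.031,-0.0355,0],"turn":0},{"delta_pos":[-0.033,-0.042,0],"turn":0}]'
python3 -m inch '[{"delta_pos":[-0.0015,-0.0065,0],"turn":0},{"delta_pos":[-0.0025,-0.0135,0],"turn":0},{"delta_pos":[-0.0025,-0.0205,0],"turn":0},{"delta_pos":[-0.002,-0.027,0],"turn":0},{"delta_pos":[-0.001,-0.034,0],"turn":0},{"delta_pos":[0.001,-0.0405,0],"turn":0},{"delta_pos":[0.0035,-0.047,0],"turn":0},{"delta_pos":[0.0065,-0.053,0],"turn":0}]'
python3 -m inch '[{"delta_pos":[0.0035,-0.006,0],"turn":0},{"delta_pos":[0.008,-0.011,0],"turn":0},{"delta_pos":[0.0125,-0.016,0],"turn":0},{"delta_pos":[0.018,-0.0205,0],"turn":0},{"delta_pos":[0.0235,-0.0245,0],"turn":0},{"delta_pos":[0.0295,-0.028,0],"turn":0},{"delta_pos":[0.0355,-0.031,0],"turn":0},{"delta_pos":[0.042,-0.033,0],"turn":0}]'
python3 circ.py | head -1
```

```text
clock: 13.17
eef_pos: [0.5178, -0.0905, 0.1519]
ee_rot: [-0.661, 0.75, -0.002, 0.0]
ft_force: [6.9, -12.2, -4.4]
opening: 0.0229
clock: 13.83
eef_pos: [0.5622, -0.0645, 0.1518]
ee_rot: [-0.661, 0.751, -0.001, -0.002]
ft_force: [-4.8, -14.6, 3.4]
opening: 0.0229
clock: 14.5
eef_pos: [0.6122, -0.0755, 0.1515]
ee_rot: [-0.661, 0.75, 0.002, -0.002]
ft_force: [-12.1, -3.2, 8.7]
opening: 0.0228
clock: 15.17
eef_pos: [0.6414, -0.1185, 0.1516]
ee_rot: [-0.662, 0.75, 0.002, 0.001]
ft_force: [-0.8, 6.5, 3.2]
opening: 0.0229
r 0.0711 phi 2.824 F [-0.8  6.5  3.2] op 0.0229 z 0.1516
```

```bash
python3 -m inch '[{"delta_pos":[0.0065,-0.0015,0],"turn":0},{"delta_pos":[0.0135,-0.0025,0],"turn":0},{"delta_pos":[0.0205,-0.0025,0],"turn":0},{"delta_pos":[0.027,-0.002,0],"turn":0},{"delta_pos":[0.034,-0.001,0],"turn":0},{"delta_pos":[0.0405,0.001,0],"turn":0},{"delta_pos":[0.047,0.0035,0],"turn":0},{"delta_pos":[0.053,0.0065,0],"turn":0}]'
python3 -m inch '[{"delta_pos":[0.006,0.0035,0],"turn":0},{"delta_pos":[0.011,0.008,0],"turn":0},{"delta_pos":[0.016,0.0125,0],"turn":0},{"delta_pos":[0.0205,0.018,0],"turn":0},{"delta_pos":[0.0245,0.0235,0],"turn":0},{"delta_pos":[0.028,0.0295,0],"turn":0},{"delta_pos":[0.031,0.0355,0],"turn":0},{"delta_pos":[0.033,0.042,0],"turn":0}]'
python3 -m inch '[{"delta_pos":[0.0015,0.0065,0],"turn":0},{"delta_pos":[0.0025,0.0135,0],"turn":0},{"delta_pos":[0.0025,0.0205,0],"turn":0},{"delta_pos":[0.002,0.027,0],"turn":0},{"delta_pos":[0.001,0.034,0],"turn":0},{"delta_pos":[-0.001,0.0405,0],"turn":0},{"delta_pos":[-0.0035,0.047,0],"turn":0},{"delta_pos":[-0.0065,0.053,0],"turn":0}]'
python3 -m inch '[{"delta_pos":[-0.0035,0.006,0],"turn":0},{"delta_pos":[-0.008,0.011,0],"turn":0},{"delta_pos":[-0.0125,0.016,0],"turn":0},{"delta_pos":[-0.018,0.0205,0],"turn":0},{"delta_pos":[-0.0235,0.0245,0],"turn":0},{"delta_pos":[-0.0295,0.028,0],"turn":0},{"delta_pos":[-0.0355,0.031,0],"turn":0},{"delta_pos":[-0.042,0.033,0],"turn":0}]'
python3 circ.py | head -1
```

```text
clock: 15.83
eef_pos: [0.6309, -0.1728, 0.152]
ee_rot: [-0.661, 0.75, -0.002, 0.002]
ft_force: [10.7, -4.8, -3.7]
opening: 0.0229
clock: 16.5
eef_pos: [0.5834, -0.2029, 0.1522]
ee_rot: [-0.661, 0.751, -0.002, -0.0]
ft_force: [3.5, -13.2, -1.3]
opening: 0.0234
clock: 17.17
eef_pos: [0.5302, -0.1891, 0.152]
ee_rot: [-0.661, 0.751, -0.001, -0.001]
ft_force: [-2.8, -11.0, 2.8]
opening: 0.0233
clock: 17.83
eef_pos: [0.5034, -0.1413, 0.1519]
ee_rot: [-0.661, 0.75, -0.0, -0.0]
ft_force: [0.4, -4.8, 1.0]
opening: 0.0233
r 0.0688 phi -0.263 F [ 0.4 -4.8  1. ] op 0.0233 z 0.1519
```

I'll go about 5 mm further for margin, then let go and lift straight up.

```bash
python3 -m inch '[{"delta_pos":[-0.003,0.0005,0],"turn":0},{"delta_pos":[-0.005,0.001,0],"turn":0},{"delta_pos":[-0.005,0.001,0],"turn":0},{"delta_pos":[-0.005,0.001,0],"turn":0},{"delta_pos":[-0.005,0.001,0],"turn":0},{"delta_pos":[-0.005,0.001,0],"turn":0},{"delta_pos":[-0.005,0.001,0],"turn":0},{"delta_pos":[-0.005,0.001,0],"turn":0}]'
python3 circ.py | head -1
python3 -m inch '[{"delta_pos":[0,0,0],"turn":0},{"delta_pos":[0,0,0],"turn":0},{"delta_pos":[0,0,0],"turn":0},{"delta_pos":[0,0,0],"turn":0},{"delta_pos":[0,0,0],"turn":0},{"delta_pos":[0,0,0],"turn":0},{"delta_pos":[0,0,0],"turn":0},{"delta_pos":[0,0,0],"turn":0}]' 65
python3 -m inch '[{"delta_pos":[0,0,-0.006],"turn":0},{"delta_pos":[0,0,-0.02],"turn":0},{"delta_pos":[0,0,-0.04],"turn":0},{"delta_pos":[0,0,-0.065],"turn":0},{"delta_pos":[0,0,-0.09],"turn":0},{"delta_pos":[0,0,-0.11],"turn":0},{"delta_pos":[0,0,-0.12],"turn":0},{"delta_pos":[0,0,-0.12],"turn":0}]'
python3 -m inch '[{"delta_pos":[0.005,0.005,0],"turn":0},{"delta_pos":[0.02,0.015,0],"turn":0},{"delta_pos":[0.045,0.03,0],"turn":0},{"delta_pos":[0.075,0.05,0],"turn":0},{"delta_pos":[0.105,0.07,0],"turn":0},{"delta_pos":[0.13,0.085,0],"turn":0},{"delta_pos":[0.14,0.09,0],"turn":0},{"delta_pos":[0.14,0.09,0],"turn":0}]'
python3 - <<'E'
from h import *
cam('side','s9.png');cam('top','t9.png')
a=cv2.imread('pics/s9.png')[100:340,150:380];b=cv2.imread('pics/t9.png')[120:270,120:400]
a=cv2.resize(a,None,fx=1.6,fy=1.6);b=cv2.resize(b,None,fx=1.5,fy=1.5)
o=np.zeros((400,800,3),np.uint8);o[:a.shape[0],:a.shape[1]]=a;o[:b.shape[0],375:375+b.shape[1]]=b;cv2.imwrite('pics/z9.png',o)
h=cv2.cvtColor(cv2.imread('pics/s9.png'),cv2.COLOR_BGR2HSV)
m=((h[...,0]<14)|(h[...,0]>172))&(h[...,1]>85)&(h[...,2]<130); m[:205]=0;m[235:]=0;m[:,:220]=0;m[:,245:]=0
print('knob side px',np.argwhere(m).mean(0))
E
```

```text
clock: 18.5
eef_pos: [0.5031, -0.1358, 0.1518]
ee_rot: [-0.661, 0.75, 0.001, 0.0]
ft_force: [-3.4, 0.5, 6.9]
opening: 0.0233
r 0.0686 phi -0.182 F [-3.4  0.5  6.9] op 0.0233 z 0.1518
clock: 19.17
eef_pos: [0.5031, -0.1364, 0.1516]
ee_rot: [-0.661, 0.75, 0.0, 0.0]
ft_force: [0.7, -0.0, -0.8]
opening: 0.0603
clock: 19.83
eef_pos: [0.5045, -0.1369, 0.275]
ee_rot: [-0.661, 0.75, -0.002, 0.001]
ft_force: [0.7, 0.7, 0.8]
opening: 0.0601
clock: 20.5
eef_pos: [0.394, -0.2653, 0.2698]
ee_rot: [-0.66, 0.751, 0.001, -0.0]
ft_force: [0.2, -0.6, 0.6]
opening: 0.0603
knob side px [218.77142857 231.74285714]
```

View pics/z9.png

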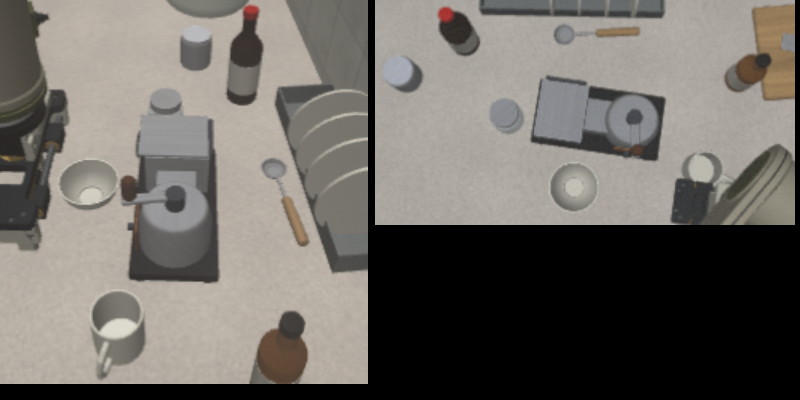

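The lid is shut flat (175,135). The knob at (128,187) is slightly past its starting angle. The bystanders look unmoved and the gripper is clear, so I'm handing the job in.

```bash
python3 -c "
from workcell import env
print(env.close_job(), env.state()['clock'])"
```

```text
the job is handed in; nothing more can be done
the job is handed in; nothing more can be done
```

The lid is shut and the crank has had its two clockwise turns; I handed the job in after about 20.5 s of robot time.

- **Lid:** I pressed it along its arc with the shut fingers until it met a hard stop, at about 34 N. It was still flat in the picture after I let go, and in the last one.
- **Crank:** I pinched the knob and turned it two full turns at about 5.3 s per turn, keeping that pace through the stiff spot. I went about 0.08 rad past two turns as a margin, let go and moved the arm clear. By the gripper's position, the angle went from -0.27 to -0.18 rad plus two turns.
- **Last checks:** The final pictures showed the gripper clear of everything and the other things standing where they were, judged by eye. The sideways forces on the knob reached about 15 N because my estimate of the axle was 1–2 mm off. No check failed, but the click itself could not be observed directly; I only saw that the lid stayed shut.

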